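Clamp a strip panel in the wedge board

TASK

Dry-clamp the striped panel: hold the straightedge by its grip and push the five loose strips with it, all together, across the wedge board until they lie tight against each other and hard up against the far fence, then let go of it there. Set the wedge between the straightedge and the angled stop and slide it in, thin end first, until it jams and holds the whole row under pressure by itself. Squeeze the row with about 8 N (a weight of 800 g) both times, going gently: half as much again bows the thin strips. Leave the other things on the bench alone.

Things in the scene. Friction and masses are not known exactly. Their poses are not given: they have to be found in the camera images.
- board: Wedge clamping board, fixed to the bench: pale grey faced base 12 mm thick, spanning x -116..124, y -106..106 mm. Origin on its underside; z up, its top is at z = 12 mm; x points across the strips to the far fence, y along the strips. Strips, straightedge and wedge all lie flat on its top when clamped.
- fence_near (a point): Point on the board's top (board x = 85, y = 0 mm). The far fence, a wooden bar along y, 14 mm high, with two black star knobs, is bolted through slots and set differently each time: its face lies somewhere from 0 to 12 mm beyond this point (+x), not measured, so it must be found by feel. It does not give when pushed.
- stop_face (a point): Point on the face of the angled stop (board x = -66, y = 0, z = 20 mm), a fixed wooden block 16 mm high on the near side. Its face is the line x = -66 mm + y/4 from y = -75 to 30 mm (board frame), so the space between it and the straightedge narrows towards +y: the wedge goes in from the -y end.
- cleat_face (a point): Point on the face (y = 78 mm in the board's frame, facing -y) of a small fixed cleat at board x -10..12 mm, 14 mm high. It catches the +y end of the straightedge and stops it creeping along when the wedge is driven; a start gap of a few mm is fine. The straightedge may rub on the board as it is pushed: then only two thirds of the hand's force reaches the strips.
- strip_1: Pale wooden strip, 18 mm (x) x 110 mm (y) x 8 mm high, 20 g, number 1 of five counted from the robot's side, loose on the board with gaps of a few mm. Origin: centre of its underside. Ends need not line up.
- strip_2: Dark brown wooden strip, 18 mm (x) x 110 mm (y) x 8 mm high, 20 g, number 2 of five counted from the robot's side, loose on the board with gaps of a few mm. Origin: centre of its underside. Ends need not line up.
- strip_3: Pale wooden strip, 18 mm (x) x 110 mm (y) x 8 mm high, 20 g, number 3 of five counted from the robot's side, loose on the board with gaps of a few mm. Origin: centre of its underside. Ends need not line up.
- strip_4: Dark brown wooden strip, 18 mm (x) x 110 mm (y) x 8 mm high, 20 g, number 4 of five counted from the robot's side, loose on the board with gaps of a few mm. Origin: centre of its underside. Ends need not line up.
- strip_5: Pale wooden strip, 18 mm (x) x 110 mm (y) x 8 mm high, 20 g, number 5 of five counted from the robot's side, loose on the board with gaps of a few mm. Origin: centre of its underside. Ends need not line up.
- straightedge: Wooden bar 20 (x) x 140 (y) x 16 mm high, 110 g, with a dark upright grip in its middle, 18 (x) x 46 mm (y), up to z = 46 mm: pinch it across x from above, fingertips above the bar. Origin: centre of its underside. Starts on the bench beside the board, either side. Either long side may face the strips; there are 29 mm or more for it between nearest strip and stop.
- wedge: Wooden wedge, 16 mm high, y -50..50 mm, 80 g. Straight side x = +22 mm, goes against the straightedge; tapered side x = -25 mm + y/4, bears on the angled stop. Thick end 59.5 mm at -y, thin end 34.5 mm at +y. Origin on its underside. In use its axes lie along the board's. Starts on the bench, on the side without the straightedge.
- wedge_grip (a point): Middle of the wedge's dark upright grip (wedge x = -5, y = -26, z = 30 mm), 18 (x) x 30 mm (y), from z = 16 to 43 mm, pinched across x from above. Wood on wood, friction 0.5 to 0.7: the wedge stays where it jams. A push of 15 N on its thick end squeezes the strips with about 8 N.
- glue_bottle: Bystander: yellow wood glue bottle, 166 mm tall. Leave it alone.
- mug: Bystander: white mug, 89 mm tall. Leave it alone.
- tape_measure: Bystander: yellow tape measure, 62 mm tall. Leave it alone.
- sanding_block: Bystander: cork sanding block, 57 x 101 x 27 mm. Leave it alone.
There are look-alikes about, which are no part of the job. There is more than one size of the wedge; the job needs the larger.

How it is judged:
By the outcome, as a careful person would: the job done as asked, in the order asked, and still so for the second after the job is handed in, with the robot touching nothing.
It also fails if it takes over 72 s, if anything falls off the work surface, if the arm or the gripper's body presses on something with over 40 N, if the wrist force passes 120 N, or if a joint passes its speed limit or range.

ROBOT

A 6-joint arm with a two-finger parallel gripper is mounted at the origin on a cart in front of the work surface, level with it; the furniture and walls round the work are solid. World frame = base frame: x ahead of the robot, y to its left, z up, the work surface at z = 0. Lengths are in mm, angles in rad, forces in N, time in s.
With the tool pointing down it reaches from about 400 to 925 mm from the base axis. Payload 12.5 kg.
Tool frame: the origin (TCP) lies at the centre of the arm's flange, where the gripper is bolted on; the fingertips stand 190 mm ahead of it and the grasp point (between the pads) lies 171 mm ahead of it; z points along the fingers, y is the line along which they close (so a half turn about z gives the same grasp; the last joint's range is limited). The gripper opens to 95 mm and grips with 3 to 60 N. Pads are 20 mm wide; open, the fingers measure 119 mm over their backs; the gripper's body (75 mm by 180 mm) begins 59 mm behind the grasp point.
Start: joints at [-1.428, 0.491, 1.559, -0, 1.092, -0.106], TCP at [153.92, -605.75, 404.761] pointing down, gripper open.
Joint ranges: [-3.1, 3.1], [-0.84, 2.19], [0.05, 2.79], [-1.13, 4.28], [0.06, 2.93], [-2.69, 2.69]. Speed limits (rad/s): [2.22, 2.22, 2.79, 3.14, 3.14, 3.14].

INTERFACE

Orientations are given as [roll, pitch, yaw] about the fixed x, y, z axes, in that order (R = Rz(yaw) Ry(pitch) Rx(roll)).
In Python, from cell import env, read_camera, search_frame, cut_out gives the robot as it stands. The module is installed in compiled form; this text tells all that it offers.
- The arm moves only by the tool move_arm, never from a script. Its argument "commands" is a list of rows, each a list of 3 entries, a list of its own where there are three numbers: the shift along the world's x, y, z normalised to -1 to 1, where 1 is 0.03 m, then the turn about the world's z normalised to -1 to 1, where 1 is 0.08 rad, then the opening, from -1 (shut) to 1 (fully open), so that 0 is half open. A call has 1 to 20 rows; each row shifts and turns the commanded pose from where the row before left it; what a row does not reach is not made up. A row lasts 1/12 s, in which the tool goes at most 41.7 mm and 7.16 degrees, less where a joint would pass 70% of its speed; a pose out of reach is approached as far as the arm can. A call with a number of a shift or a turn outside -1 to 1 is refused whole. A call with a gripper value outside its range is refused whole. The fingers move at their own pace and stop on an object; the grip force is fixed at half the most. Time passes only in rows, so rows that do not move let the fingers close. It gives the time, the measured TCP pose, the force, the opening and the grip force at its end, in the units of the state.
- env.state(): the state, without advancing time (a new reading comes with each control period).
- read_camera(name): name is "scene" or "top" or "wrist"; returns a dict with "image" (400x640x3 uint8, red, green, blue), "fx", "fy", "cx", "cy" (pixels), "rvec" (rotation vector, rad) and "tvec" (3), from world to camera coordinates, as OpenCV has them. Camera axes: x right, y down, z forward; pixel columns grow to the right and rows downward; lengths in mm; the calibration is good to about 2 mm. A picture is of the moment at which its call begins. There is no depth.
- env.job_done(): hands the job in; it is judged then, once.
Trained networks look in a picture, given as the dict that the camera call returned (one of the last four; its "shot" number tells which), for a name from the list of things; names that differ only in an ending like _2 or _b are one class to them, and where a whole thing is asked for, a point or a joint stands for the part that bears it (a point fixed in the world has none). Each returns a list of dicts, best first, with "confidence" (0 to 1); they miss things now and then, are a little off and sometimes report something else, mostly with a low value. They report only what shows in the picture. A call takes as long as a camera call. They do not tell look-alikes from the thing itself.
- search_frame(thing, picture): "at" ([column, row] in pixels, amid what is visible of it).
- cut_out(thing, picture): "region" (400x640 bool, what is visible of it) and "at" ([column, row] in pixels, amid what is visible of it).
The state is a dict: "t": time; "joints": joint angles; "qvel": joint speeds; "tau": joint torques, N m; "eef_pos": TCP position; "tcp_rot": TCP orientation; "ft_force": force on the tool from outside, world axes, zero at the start; "moment": the same for the moment, N m; "opening": opening from 0.0 (shut) to 1.0 (fully open); "grip_force": force on a finger pad.
Only numpy, scipy, OpenCV 4.12 (cv2) and the standard library are available. Lean on these libraries where they do the work, as an engineer would, in place of code of your own. Each camera call takes 0.05 s, during which the arm holds its last target. There are 200 camera calls.

## Working session

There is one attempt and no reset: what is moved stays moved. The work goes in short steps, Python scripts to look and compute and a tool call to move; the robot and the scene stay as the last step left them, time stands still between calls to the robot, and variables do not carry over. Pictures are saved under pics/ and viewed, at most 13 in all, crops included, and the job is handed in when it is done.

Besides the shell and the picture viewer there is one more tool, called after "Call:" as name(argument=value, ...), one argument or row to a line, values as JSON. move_arm: Moves the arm, as the interface text tells. Its arguments: {"type":"object","properties":{"commands":{"type":"array","items":{"type":"array"}}},"required":["commands"]}

```bash
mkdir -p pics
cat > h.py <<'E'
import numpy as np, cv2
from cell import env, read_camera, search_frame, cut_out
def P(c):
    R=cv2.Rodrigues(np.array(c["rvec"],float))[0]; return R,np.array(c["tvec"],float).ravel()
def ray(c,px,z):
    R,t=P(c); d=R.T@np.array([(px[0]-c["cx"])/c["fx"],(px[1]-c["cy"])/c["fy"],1.]); o=-R.T@t
    return o+d*(z-o[2])/d[2]
def proj(c,X):
    R,t=P(c); q=(R@np.atleast_2d(X).T).T+t
    return np.c_[q[:,0]/q[:,2]*c["fx"]+c["cx"],q[:,1]/q[:,2]*c["fy"]+c["cy"]]
def save(n,im): cv2.imwrite("pics/"+n,cv2.cvtColor(im,cv2.COLOR_RGB2BGR))
E
python3 - <<'E'
from h import *
for n in("scene","top"):
    c=read_camera(n); save(n+"1.png",c["image"]); R,t=P(c); print(n,c["fx"],-R.T@t)
    for th,z in [("board",12),("straightedge",16),("wedge",16),("strip_1",20),("strip_2",20),("glue_bottle",0),("mug",0),("tape_measure",0),("sanding_block",0)]:
        for d in cut_out(th,c)[:6]: print(th,round(d["confidence"],2),np.round(d["at"]),d["region"].sum(),ray(c,d["at"],z).round())
E
```

```text
scene 375.68060632824154 [-35.49211538 716.84757035 667.75218848]
board 0.75 [299. 229.] 3065 [561.  49.  12.]
straightedge 0.65 [270. 291.] 815 [445. 283.  16.]
wedge 0.68 [378. 194.] 322 [ 488. -273.   16.]
wedge 0.62 [398. 204.] 58 [ 406. -263.   16.]
strip_1 0.75 [287. 227.] 174 [589.  71.  20.]
strip_1 0.64 [280. 219.] 145 [630.  57.  20.]
strip_1 0.55 [299. 220.] 223 [587.  21.  20.]
strip_1 0.52 [284. 222.] 142 [614.  58.  20.]
strip_1 0.51 [272. 217.] 158 [657.  63.  20.]
strip_2 0.75 [287. 227.] 174 [589.  71.  20.]
strip_2 0.64 [280. 219.] 145 [630.  57.  20.]
strip_2 0.55 [299. 220.] 223 [587.  21.  20.]
strip_2 0.52 [284. 222.] 142 [614.  58.  20.]
strip_2 0.51 [272. 217.] 158 [657.  63.  20.]
glue_bottle 0.64 [263. 172.] 452 [ 922. -151.   -0.]
mug 0.71 [347. 154.] 518 [ 772. -494.   -0.]
mug 0.7 [272. 217.] 129 [681.  43.   0.]
tape_measure 0.79 [192. 290.] 556 [602. 392.   0.]
tape_measure 0.5 [263. 173.] 464 [ 913. -142.    0.]
top 483.4562108919429 [ 435.29542616  -32.97522291 1481.48025895]
board 0.94 [309. 208.] 4023 [565.  38.  12.]
straightedge 0.65 [230. 248.] 3
[... 170 characters left out ...]
65 [309. 206.] 218 [571.  39.  20.]
strip_1 0.63 [300. 185.] 247 [635.  65.  20.]
strip_1 0.58 [307. 198.] 214 [594.  44.  20.]
strip_1 0.5 [306. 192.] 185 [613.  48.  20.]
strip_1 0.28 [456. 161.] 867 [ 704. -413.   20.]
strip_2 0.67 [302. 178.] 202 [656.  58.  20.]
strip_2 0.65 [309. 206.] 218 [571.  39.  20.]
strip_2 0.63 [300. 185.] 247 [635.  65.  20.]
strip_2 0.58 [307. 198.] 214 [594.  44.  20.]
strip_2 0.5 [306. 192.] 185 [613.  48.  20.]
strip_2 0.28 [456. 161.] 867 [ 704. -413.   20.]
glue_bottle 0.86 [333. 125.] 347 [825. -37.   0.]
mug 0.61 [464. 275.] 687 [ 358. -429.    0.]
tape_measure 0.92 [186. 205.] 342 [577. 419.   0.]
sanding_block 0.69 [466. 275.] 663 [ 358. -436.    0.]
```

Run:
```python
from h import *
im=cv2.imread("pics/top1.png"); cv2.imwrite("pics/top1c.png",cv2.resize(im[100:310,160:500],None,fx=2.35,fy=2.35,interpolation=cv2.INTER_CUBIC))
```

```text
(no output)
```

View pics/top1c.png

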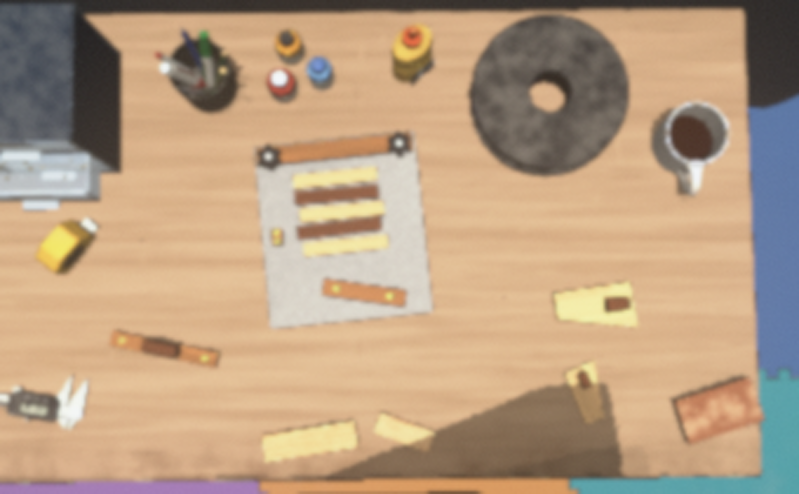

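View pics/scene1.png

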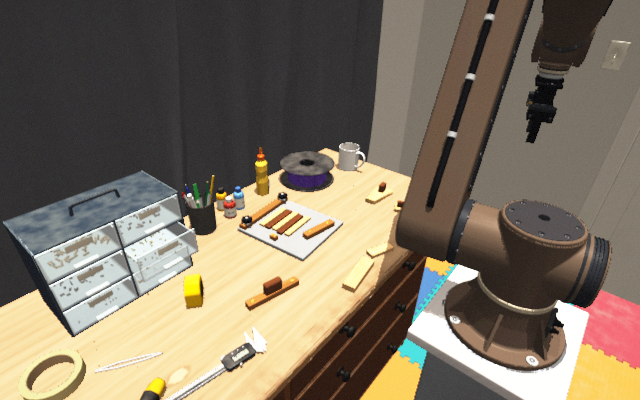

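The top view (crop pixels) shows the board at about (340,240). The straightedge with its grip is on the left at (165,348), original (230,248). There are two wedges on the right: the large one at (597,303), original (414,229), and a small one at (583,390), original (408,266). The one at (414,229) is clearly the larger, so it fits the description. I'll confirm it with the wrist camera on the way.

Call:
move_arm(
  commands=[
    [[0.8, 0.9, 0], 0, 1],
    [[0.8, 0.9, 0], 0, 1],
    [[0.8, 0.9, 0], 0, 1],
    [[0.8, 0.9, 0], 0, 1],
    [[0.8, 0.9, 0], 0, 1],
    [[0.8, 0.9, 0], 0, 1],
    [[0.8, 0.9, 0], 0, 1],
    [[0.8, 0.9, 0], 0, 1],
    [[0.8, 0.9, 0], 0, 1],
    [[0.8, 0.9, 0], 0, 1],
    [[0.8, 0.9, 0], 0, 1],
    [[0, 0, 0], 0, 1],
    [[0, 0, 0], 0, 1],
  ],
)

```text
t: 2.08
eef_pos: [418.8, -307.5, 404.9]
tcp_rot: [3.141, -0.0, 0.252]
ft_force: [-0.5, -0.7, 1.2]
opening: 1.001
grip_force: 0.0
```

Run:
```python
from h import *
s=env.state(); print(s["eef_pos"],s["tcp_rot"],s["joints"])
c=read_camera("wrist"); R,t=P(c); print(c["fx"],(-R.T@t).round(),R.round(2).tolist()); save("w1.png",c["image"])
for d in cut_out("wedge",c):
    r=cv2.minAreaRect(cv2.findNonZero(d["region"].astype(np.uint8)))
    print(d["confidence"],np.round(d["at"]),d["region"].sum(),ray(c,d["at"],16).round(),[ray(c,q,16).round(1)[:2].tolist() for q in cv2.boxPoints(r)])
```

```text
[ 418.82555233 -307.5142415   404.89063811] [ 3.14122273e+00 -1.14896961e-04  2.52156613e-01] [-7.60487839e-01  3.41573989e-01  1.81439851e+00 -1.18141006e-04
  9.85245523e-01  5.58217169e-01]
284.5199299241008 [ 487. -290.  384.] [[0.25, -0.97, 0.0], [-0.94, -0.24, 0.25], [-0.24, -0.06, -0.97]]
0.7 [308. 117.] 3110 [ 497. -283.   16.] [[460.1, -227.1], [516.7, -225.7], [525.0, -325.4], [468.0, -330.8]]
0.69 [274. 194.] 1297 [ 390. -263.   16.] [[411.0, -237.6], [426.3, -275.2], [360.3, -300.5], [344.0, -261.2]]
```

View pics/w1.png

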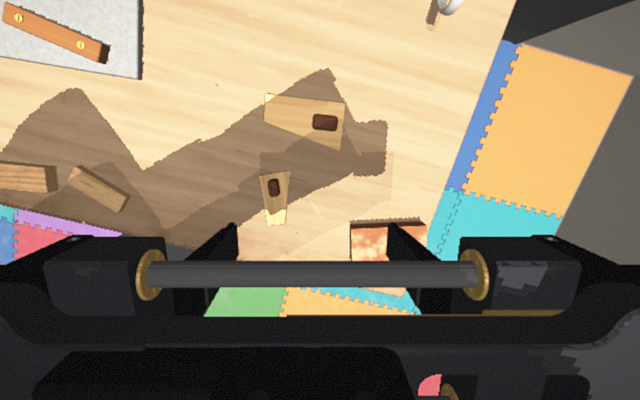

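The wrist view confirms it: the large wedge is at (305,120) with its dark grip at (325,122), thin end to the left (+y). The decoy is the small one at (274,195). Next is the board and straightedge, turning the gripper a quarter turn.

Call:
move_arm(
  commands=[
    [[0.2, 0.5, 0], 1, 1],
    [[0.2, 0.5, 0], 1, 1],
    [[0.2, 0.5, 0], 1, 1],
    [[0.2, 0.5, 0], 1, 1],
    [[0.2, 0.5, 0], 1, 1],
    [[0.2, 0.5, 0], 1, 1],
    [[0.2, 0.5, 0], 1, 1],
    [[0.2, 0.5, 0], 1, 1],
    [[0.2, 0.5, 0], 1, 1],
    [[0.2, 0.5, 0], 1, 1],
    [[0.2, 0.5, 0], 1, 1],
    [[0.2, 0.5, 0], 1, 1],
    [[0.2, 0.5, 0], 1, 1],
    [[0.2, 0.5, 0], 1, 1],
    [[0.2, 0.5, 0], 1, 1],
    [[0.2, 0.5, 0], 1, 1],
    [[0.2, 0.5, 0], 1, 1],
    [[0.2, 0.5, 0], 0.6, 1],
    [[0, 0, 0], 0, 1],
    [[0, 0, 0], 0, 1],
  ],
)

```text
t: 3.85
eef_pos: [525.9, -39.6, 404.6]
tcp_rot: [-3.141, 0.0, 1.655]
ft_force: [-0.6, -0.5, -0.3]
opening: 0.999
grip_force: 0.0
```

Run:
```python
from h import *
c=read_camera("wrist"); R,t=P(c); print((-R.T@t).round()); save("w2.png",c["image"])
import pickle; D={}
for th,z in [("board",12),("straightedge",16),("strip_1",20)]:
  for d in cut_out(th,c):
    D.setdefault(th,[]).append(d)
    r=cv2.minAreaRect(cv2.findNonZero(d["region"].astype(np.uint8)))
    print(th,round(d["confidence"],2),np.round(d["at"]),d["region"].sum(),ray(c,d["at"],z).round(),[ray(c,q,z).round(1)[:2].tolist() for q in cv2.boxPoints(r)])
pickle.dump((c,D),open("w2.pkl","wb"))
```

```text
[521.  30. 384.]
board 0.87 [365. 108.] 26639 [584.  58.  12.] [[468.9, 139.4], [715.9, 166.3], [773.2, -41.8], [486.6, -74.2]]
straightedge 0.25 [410. 113.] 1567 [641.  57.  16.] [[634.6, -0.7], [625.9, 109.3], [647.9, 109.5], [658.4, -0.5]]
strip_1 0.94 [410. 112.] 1497 [639.  58.  20.] [[634.5, -1.3], [625.9, 108.5], [645.7, 108.7], [655.9, -1.2]]
strip_1 0.73 [428. 114.] 1528 [662.  57.  20.] [[657.7, 0.5], [646.8, 110.3], [666.9, 110.6], [679.6, 0.7]]
strip_1 0.65 [377. 112.] 1385 [598.  54.  20.] [[592.7, -3.9], [581.9, 103.8], [600.6, 104.9], [612.9, -2.9]]
strip_1 0.63 [355. 119.] 1370 [573.  44.  20.] [[570.0, -12.2], [560.4, 95.2], [578.9, 96.3], [590.1, -11.0]]
strip_1 0.61 [393. 114.] 1507 [618.  53.  20.] [[612.5, -7.3], [602.7, 101.1], [624.1, 101.8], [635.6, -6.6]]
```

View pics/w2.png

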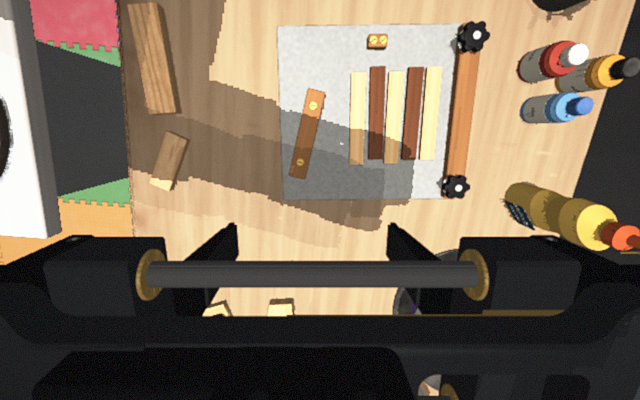

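The wrist view shows the board at (278..462, 22..200), the five strips at x pixels 357–430, the cleat at (377,41), the stop at (308,133) and the fence at (462,110). Now I'll fit the board pose and the gaps.

Run:
```python
from h import *
import pickle
from scipy.optimize import least_squares
c,D=pickle.load(open("w2.pkl","rb"))
m=D["board"][0]["region"].astype(np.uint8)
ct=max(cv2.findContours(m,cv2.RETR_EXTERNAL,cv2.CHAIN_APPROX_NONE)[0],key=len)[:,0]
W=np.array([ray(c,p,12)[:2] for p in ct])
def loc(p,W): 
    cs,sn=np.cos(p[2]),np.sin(p[2]); d=W-p[:2]; return np.c_[d[:,0]*cs+d[:,1]*sn,-d[:,0]*sn+d[:,1]*cs]
def f(p):
    b=loc(p,W); e=np.c_[b[:,0]+116,b[:,1]-106,b[:,1]+106]
    k=np.abs(e).argmin(1); r=e[range(len(e)),k]; r=r[(b[:,0]<75)]; return np.clip(r,-6,6)
best=least_squares(lambda p:f(p) if len(f(p)) else [0],[568,38,.095],loss="soft_l1",method="trf",diff_step=1e-4) if 0 else None
from scipy.optimize import minimize
o=minimize(lambda p:np.mean(np.minimum(np.abs(f([p[0],p[1],p[2]/500])),6)),[566,40,.095*500],method="Nelder-Mead"); p=[o.x[0],o.x[1],o.x[2]/500]
print("board",p,o.fun)
print("corners",proj(c,[[p[0]+np.cos(p[2])*a-np.sin(p[2])*b,p[1]+np.sin(p[2])*a+np.cos(p[2])*b,12] for a,b in[(-116,106),(-116,-106),(124,-106),(124,106)]]).round(1).tolist())
for d in D["strip_1"]:
    q=np.argwhere(d["region"])[:,::-1]; w=np.array([ray(c,x,20)[:2] for x in q]); b=loc(p,w)
    A=np.polyfit(b[:,1],b[:,0],1); res=b[:,0]-np.polyval(A,b[:,1])
    print("strip",b.mean(0).round(1),"slope",A[0].round(3),"x",np.percentile(b[:,0],[2,98]).round(1),"y",np.percentile(b[:,1],[1,99]).round(1))
pickle.dump(p,open("board.pkl","wb"))
c=read_camera("top"); 
for th in("straightedge",):
  d=cut_out(th,c)[0]; r=cv2.minAreaRect(cv2.findNonZero(d["region"].astype(np.uint8))); print(th,d["at"],[ray(c,x,16).round(1)[:2].tolist() for x in cv2.boxPoints(r)])
```

```text
board [np.float64(594.8280655174285), np.float64(46.10744517550645), np.float64(0.0979535389023861)] 0.9999393027692524
corners [[275.8, 25.2], [282.7, 201.2], [460.7, 199.1], [482.3, 22.3]]
strip [46.1  5.9] slope 0.019 x [36.6 55.8] y [-49.2  56.6]
strip [68.1  5. ] slope -0.001 x [58.5 77.8] y [-50.6  56.3]
strip [2.8 6.5] slope -0.019 x [-6.5 11.8] y [-48.5  57.1]
strip [-20.4  -0.1] slope 0.001 x [-29.4 -11.5] y [-54.6  50.7]
strip [23.5  1.2] slope 0.006 x [13.8 33.2] y [-54.   52.3]
straightedge [228.6, 245.7] [[448.9, 348.9], [469.1, 345.2], [440.9, 208.6], [420.7, 212.5]]
```

Call:
move_arm(
  commands=[
    [[-0.3, 0.89, -0.25], -0.4, 1],
    [[-0.3, 0.89, -0.25], -0.4, 1],
    [[-0.3, 0.89, -0.25], -0.4, 1],
    [[-0.3, 0.89, -0.25], -0.4, 1],
    [[-0.3, 0.89, -0.25], -0.4, 1],
    [[-0.3, 0.89, -0.25], -0.4, 1],
    [[-0.3, 0.89, -0.25], -0.4, 1],
    [[-0.3, 0.89, -0.25], -0.4, 1],
    [[-0.3, 0.89, -0.25], -0.4, 1],
    [[0, 0, 0], 0, 1],
    [[0, 0, 0], 0, 1],
  ],
)

```text
t: 5.07
eef_pos: [444.6, 202.2, 337.1]
tcp_rot: [-3.141, 0.0, 1.371]
ft_force: [1.0, 0.1, 0.1]
opening: 1.003
grip_force: 0.0
```

```bash
cat >> h.py <<'E'
from scipy.optimize import minimize
def fit(c,region,parts,p0):
    """pose fit: parts = list of (poly Nx2 , zlo, zhi) prisms in thing frame; silhouette IoU"""
    m=region.astype(np.uint8); S=4
    big=cv2.resize(m,None,fx=S,fy=S,interpolation=cv2.INTER_NEAREST)
    def sil(p):
        im=np.zeros_like(big); cs,sn=np.cos(p[2]),np.sin(p[2])
        for poly,z0,z1 in parts:
            q=np.array(poly,float); w=np.c_[p[0]+cs*q[:,0]-sn*q[:,1],p[1]+sn*q[:,0]+cs*q[:,1]]
            X=np.r_[np.c_[w,np.full(len(w),z0)],np.c_[w,np.full(len(w),z1)]]
            u=((proj(c,X)+.5)*S).astype(np.float32)
            cv2.fillConvexPoly(im,cv2.convexHull(u).round().astype(np.int32),1)
        return im
    g=lambda v: 1-(sil([v[0],v[1],v[2]/50])&big).sum()/max(1,(sil([v[0],v[1],v[2]/50])|big).sum())
    x=np.array([p0[0],p0[1],p0[2]*50])
    for st in (6,2): 
        o=minimize(g,x,method="Nelder-Mead",options=dict(initial_simplex=[x,x+[st,0,0],x+[0,st,0],x+[0,0,st]],xatol=.02,fatol=1e-5)); x=o.x
    return np.array([x[0],x[1],x[2]/50]),1-o.fun
rect=lambda a,b,cx=0,cy=0:[(cx-a/2,cy-b/2),(cx+a/2,cy-b/2),(cx+a/2,cy+b/2),(cx-a/2,cy+b/2)]
SE=lambda z=0:[(rect(20,140),z,z+16),(rect(18,46),z+16,z+46)]
WG=lambda z=0:[([(-37.5,-50),(22,-50),(22,50),(-12.5,50)],z,z+16),(rect(18,30,-5,-26),z+16,z+43)]
E
python3 - <<'E'
from h import *
s=env.state(); print(s["eef_pos"],s["tcp_rot"])
c=read_camera("wrist"); save("w3.png",c["image"])
for d in cut_out("straightedge",c)[:2]: print(d["confidence"],d["at"],d["region"].sum(),fit(c,d["region"],SE(),(445,279,-.203)))
E
```

```text
[444.60947886 202.20931125 337.06400786] [-3.14122387e+00  3.57510795e-04  1.37100275e+00]
0.55 [297.5, 116.6] 2785 (array([ 4.44009684e+02,  2.77127297e+02, -2.12612309e-01]), np.float64(0.9308180048967293))
```

View pics/w3.png

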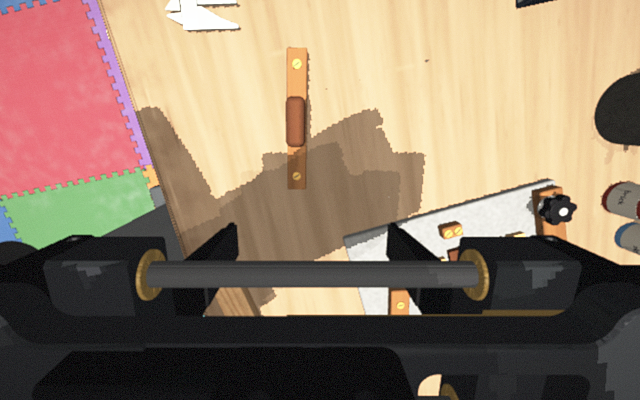

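The straightedge is clear at (297,117), grip at (296,121). The fit matches its size: pose (444, 277), yaw -0.21. I'll grasp it now.

Call:
move_arm(
  commands=[
    [[0, 0.83, -0.2], -0.2, 1],
    [[0, 0.83, -0.4], 0, 1],
    [[0, 0.83, -0.8], 0, 1],
    [[0, 0, -0.9], 0, 1],
    [[0, 0, -0.9], 0, 1],
    [[0, 0, -0.6], 0, 1],
    [[0, 0, -0.4], 0, 1],
    [[0, 0, 0], 0, -1],
    [[0, 0, 0], 0, -1],
    [[0, 0, 0], 0, -1],
    [[0, 0, 0], 0, -1],
    [[0, 0, 0], 0, -1],
    [[0, 0, 0], 0, -1],
    [[0, 0, 0], 0, -1],
    [[0, 0, 0], 0, -1],
  ],
)

```text
t: 6.42
eef_pos: [444.9, 276.3, 211.5]
tcp_rot: [3.141, -0.0, 1.353]
ft_force: [-0.7, -0.0, 0.3]
opening: 0.494
grip_force: 0.0
```

Call:
move_arm(
  commands=[
    [[0, 0, 0], 0, -1],
    [[0, 0, 0], 0, -1],
    [[0, 0, 0], 0, -1],
    [[0, 0, 0], 0, -1],
    [[0, 0, 0], 0, -1],
    [[0, 0, 0], 0, -1],
    [[0, 0, 0], 0, -1],
    [[0, 0, 0], 0, -1],
  ],
)

```text
t: 7.08
eef_pos: [444.9, 276.2, 211.2]
tcp_rot: [-3.141, 0.0, 1.353]
ft_force: [-0.6, -0.3, 0.3]
opening: 0.188
grip_force: 30.0
```

Call:
move_arm(
  commands=[
    [[0, 0, 0.5], 0, -1],
    [[0, 0, 0.8], 0, -1],
    [[0.36, -0.77, 0.7], 0.4, -1],
    [[0.36, -0.77, 0], 0.4, -1],
    [[0.36, -0.77, 0], 0.4, -1],
    [[0.36, -0.77, 0], 0.4, -1],
    [[0.36, -0.77, 0], 0.4, -1],
    [[0.36, -0.77, 0], 0.4, -1],
    [[0.36, -0.77, 0], 0.4, -1],
    [[0.36, -0.77, 0], 0.4, -1],
    [[0.36, -0.77, 0], 0.4, -1],
    [[0.3, -0.77, 0], 0.35, -1],
    [[0, 0, 0], 0, -1],
    [[0, 0, 0], 0, -1],
  ],
)

```text
t: 8.25
eef_pos: [551.3, 44.3, 271.0]
tcp_rot: [-3.141, -0.0, 1.666]
ft_force: [-0.7, -0.2, -2.0]
opening: 0.188
grip_force: 30.0
```

Run:
```python
from h import *
s=env.state(); print(s["eef_pos"],s["tcp_rot"],s["ft_force"],s["opening"])
c=read_camera("wrist"); p=[595.2,46.1,.098]
im=c["image"].copy()
def W(a,b,z): return [p[0]+np.cos(p[2])*a-np.sin(p[2])*b,p[1]+np.sin(p[2])*a+np.cos(p[2])*b,z]
# predicted landing footprint and board features
for poly,col in ([W(-54,-66,12),W(-34,-66,12),W(-34,74,12),W(-54,74,12)],(255,0,0)),([W(-10,78,26),W(12,78,26)],(0,255,0)),([W(-116,106,12),W(-116,-106,12)],(0,0,255)),([W(-58.5,30,28),W(-84.75,-75,28)],(0,255,255)):
    cv2.polylines(im,[proj(c,poly).round().astype(int)],len(poly)>2,col,1)
save("w4.png",cv2.resize(im[0:270,150:550],None,fx=2,fy=2))
```

```text
[551.27315158  44.3305014  271.0110358 ] [-3.14143519e+00 -6.46267783e-05  1.66625906e+00] [-0.69457246 -0.19301299 -1.95045236] 0.1876841421894807
```

View pics/w4.png

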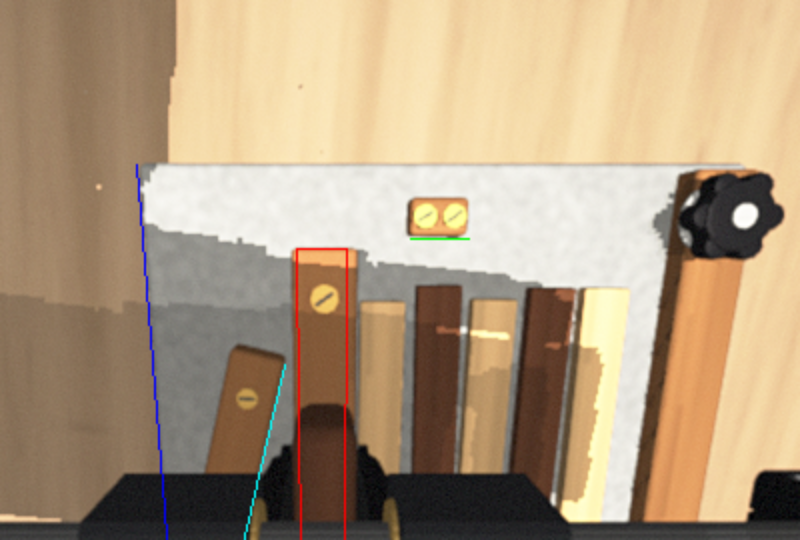

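The held bar sits between the stop corner (285,362) and strip 1 (360,400), about 4 mm clear each side. I'll lower it.

Call:
move_arm(
  commands=[
    [[0, 0, -0.4], 0, -1],
    [[0, 0, -0.4], 0, -1],
    [[0, 0, -0.4], 0, -1],
    [[0, 0, -0.2], 0, -1],
    [[0, 0, -0.1], 0, -1],
    [[0, 0, 0], 0, -1],
    [[0, 0, 0], 0, -1],
    [[0, 0, 0], 0, -1],
  ],
)

```text
t: 8.97
eef_pos: [551.2, 45.4, 226.8]
tcp_rot: [3.141, 0.0, 1.669]
ft_force: [0.1, 0.2, -1.2]
opening: 0.188
grip_force: 30.0
```

Call:
move_arm(
  commands=[
    [[0, 0, -0.05], 0, -1],
    [[0, 0, 0], 0, -1],
    [[0, 0, 0], 0, -1],
  ],
)

```text
t: 9.22
eef_pos: [551.1, 45.2, 224.9]
tcp_rot: [3.141, 0.0, 1.669]
ft_force: [0.5, 0.1, -1.9]
opening: 0.191
grip_force: 30.0
```

Call:
move_arm(
  commands=[
    [[0, 0, -0.04], 0, -1],
    [[0, 0, 0], 0, -1],
    [[0.1, 0.01, 0], 0, -1],
    [[0.1, 0.01, 0], 0, -1],
    [[0.1, 0.01, 0], 0, -1],
    [[0.1, 0.01, 0], 0, -1],
    [[0.1, 0.01, 0], 0, -1],
    [[0.1, 0.01, 0], 0, -1],
    [[0.1, 0.01, 0], 0, -1],
    [[0.1, 0.01, 0], 0, -1],
    [[0, 0, 0], 0, -1],
    [[0, 0, 0], 0, -1],
  ],
)

```text
t: 10.22
eef_pos: [575.2, 47.7, 223.5]
tcp_rot: [3.141, 0.0, 1.669]
ft_force: [-0.2, -0.5, -2.6]
opening: 0.191
grip_force: 30.0
```

Call:
move_arm(
  commands=[
    [[0.07, 0.007, 0], 0, -1],
    [[0.06, 0.006, 0], 0, -1],
    [[0, 0, 0], 0, -1],
  ],
)

```text
t: 10.47
eef_pos: [579.3, 48.1, 223.6]
tcp_rot: [3.141, 0.0, 1.669]
ft_force: [-0.1, 0.2, -1.1]
opening: 0.192
grip_force: 30.0
```

Call:
move_arm(
  commands=[
    [[0.04, 0.004, 0], 0, -1],
    [[0, 0, 0], 0, -1],
  ],
)

```text
t: 10.63
eef_pos: [580.3, 48.1, 223.6]
tcp_rot: [3.141, 0.0, 1.669]
ft_force: [0.7, -0.3, -1.2]
opening: 0.191
grip_force: 30.0
```

Call:
move_arm(
  commands=[
    [[0.04, 0.004, 0], 0, -1],
    [[0, 0, 0], 0, -1],
  ],
)

```text
t: 10.8
eef_pos: [581.5, 48.3, 223.6]
tcp_rot: [3.141, -0.0, 1.669]
ft_force: [0.1, -0.4, -1.1]
opening: 0.189
grip_force: 30.0
```

Call:
move_arm(
  commands=[
    [[0.02, 0.002, 0], 0, -1],
    [[0, 0, 0], 0, -1],
  ],
)

```text
t: 10.97
eef_pos: [582.1, 48.3, 223.6]
tcp_rot: [3.141, 0.0, 1.669]
ft_force: [0.3, -0.2, -2.3]
opening: 0.189
grip_force: 30.0
```

Call:
move_arm(
  commands=[
    [[0.02, 0.002, 0], 0, -1],
    [[0, 0, 0], 0, -1],
  ],
)

```text
t: 11.13
eef_pos: [582.7, 48.4, 223.6]
tcp_rot: [3.141, 0.0, 1.669]
ft_force: [-1.1, 0.3, -0.4]
opening: 0.188
grip_force: 30.0
```

Call:
move_arm(
  commands=[
    [[0.02, 0.002, 0], 0, -1],
    [[0, 0, 0], 0, -1],
  ],
)

```text
t: 11.3
eef_pos: [583.3, 48.5, 223.6]
tcp_rot: [3.141, 0.0, 1.669]
ft_force: [-0.4, -0.3, -1.8]
opening: 0.188
grip_force: 30.0
```

Run:
```python
from h import *
c=read_camera("wrist"); p=[595.2,46.1,.098]
im=c["image"].copy()
def W(a,b,z): return [p[0]+np.cos(p[2])*a-np.sin(p[2])*b,p[1]+np.sin(p[2])*a+np.cos(p[2])*b,z]
for x in (85,91,97): cv2.polylines(im,[proj(c,[W(x,75,26),W(x,20,26)]).round().astype(int)],False,(0,255,0),1)
save("w5.png",cv2.resize(im[0:270,200:600],None,fx=2,fy=2)); print(env.state()["ft_force"],proj(c,[W(85,60,12),W(85,60,26)]))
```

```text
[-0.36503576 -0.21718562 -0.89220735] [[456.72519517 147.42789946]
 [467.97036318 149.04137467]]
```

View pics/w5.png

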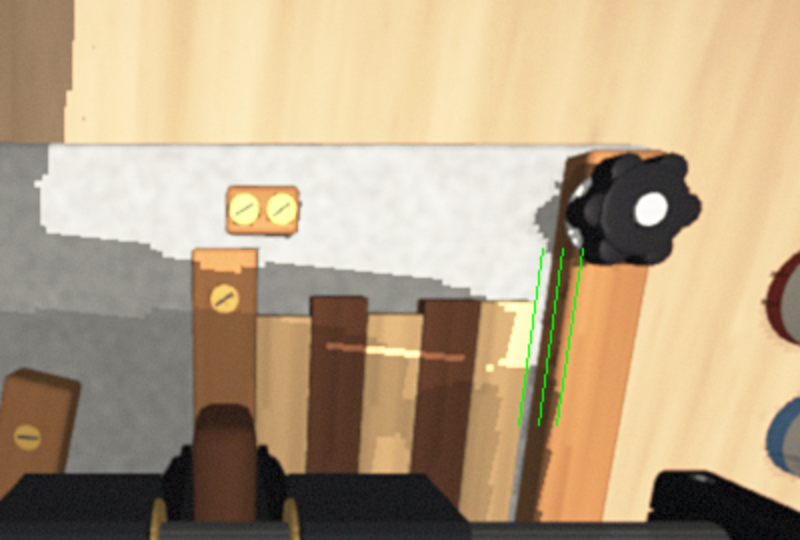

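The strips are tight against each other, and a gap of about 4 mm remains to the fence (pixels 528 to 540 at row 350).

Call:
move_arm(
  commands=[
    [[0.05, 0.005, 0], 0, -1],
    [[0.04, 0.004, 0], 0, -1],
    [[0, 0, 0], 0, -1],
  ],
)

```text
t: 11.6
eef_pos: [586.2, 48.7, 223.6]
tcp_rot: [3.141, 0.0, 1.669]
ft_force: [0.5, -0.7, -1.6]
opening: 0.19
grip_force: 30.0
```

Call:
move_arm(
  commands=[
    [[0.02, 0.002, 0], 0, -1],
    [[0, 0, 0], 0, -1],
  ],
)

```text
t: 11.77
eef_pos: [586.6, 48.8, 223.5]
tcp_rot: [3.141, 0.0, 1.669]
ft_force: [-0.3, -0.3, -0.9]
opening: 0.188
grip_force: 30.0
```

Call:
move_arm(
  commands=[
    [[0.02, 0.002, 0], 0, -1],
    [[0, 0, 0], 0, -1],
  ],
)

```text
t: 11.93
eef_pos: [587.2, 48.9, 223.6]
tcp_rot: [3.141, 0.0, 1.669]
ft_force: [-0.0, -0.1, -1.6]
opening: 0.188
grip_force: 30.0
```

Call:
move_arm(
  commands=[
    [[0.02, 0.002, 0], 0, -1],
    [[0, 0, 0], 0, -1],
  ],
)

```text
t: 12.1
eef_pos: [587.8, 48.9, 223.6]
tcp_rot: [3.141, 0.0, 1.669]
ft_force: [-0.3, -0.2, -1.9]
opening: 0.186
grip_force: 30.0
```

Call:
move_arm(
  commands=[
    [[0.02, 0.002, 0], 0, -1],
    [[0, 0, 0], 0, -1],
  ],
)

```text
t: 12.27
eef_pos: [588.4, 49.0, 223.6]
tcp_rot: [3.141, 0.0, 1.669]
ft_force: [0.3, -0.6, -0.8]
opening: 0.189
grip_force: 30.0
```

Call:
move_arm(
  commands=[
    [[0.015, 0.002, 0], 0, -1],
    [[0, 0, 0], 0, -1],
  ],
)

```text
t: 12.43
eef_pos: [588.8, 49.0, 223.5]
tcp_rot: [3.142, 0.0, 1.669]
ft_force: [-0.5, 0.6, -0.8]
opening: 0.191
grip_force: 30.0
```

Call:
move_arm(
  commands=[
    [[0.015, 0.001, 0], 0, -1],
    [[0, 0, 0], 0, -1],
  ],
)

```text
t: 12.6
eef_pos: [589.0, 49.1, 223.5]
tcp_rot: [-3.141, -0.0, 1.669]
ft_force: [-3.5, -0.3, -0.2]
opening: 0.187
grip_force: 30.0
```

Call:
move_arm(
  commands=[
    [[0.008, 0.001, 0], 0, -1],
    [[0, 0, 0], 0, -1],
  ],
)

```text
t: 12.77
eef_pos: [589.2, 49.1, 223.5]
tcp_rot: [-3.14, -0.0, 1.669]
ft_force: [-5.6, -0.9, 0.6]
opening: 0.186
grip_force: 30.0
```

Call:
move_arm(
  commands=[
    [[0, 0, 0], 0, -1],
  ],
)

```text
t: 12.85
eef_pos: [589.1, 49.1, 223.5]
tcp_rot: [-3.14, -0.0, 1.669]
ft_force: [-6.3, -0.7, 1.9]
opening: 0.186
grip_force: 30.0
```

Call:
move_arm(
  commands=[
    [[0.007, 0.001, 0], 0, -1],
    [[0, 0, 0], 0, -1],
  ],
)

```text
t: 13.02
eef_pos: [589.3, 49.1, 223.5]
tcp_rot: [-3.14, -0.0, 1.669]
ft_force: [-5.9, -0.7, 2.7]
opening: 0.188
grip_force: 30.0
```

```bash
python3 -c "
from h import *
f=[]
for i in range(4): read_camera('top'); f.append(env.state()['ft_force'])
print(np.round(f,1).tolist())"
```

```text
[[-6.4, -0.9, 2.4], [-6.0, -0.5, 2.6], [-6.1, -0.9, 1.8], [-6.1, 0.9, 2.2]]
```

Call:
move_arm(
  commands=[
    [[0.01, 0.001, 0], 0, -1],
    [[0, 0, 0], 0, -1],
    [[0, 0, 0], 0, -1],
  ],
)

```text
t: 13.47
eef_pos: [589.4, 49.2, 223.4]
tcp_rot: [-3.14, -0.0, 1.669]
ft_force: [-7.1, -0.5, 2.4]
opening: 0.187
grip_force: 30.0
```

Call:
move_arm(
  commands=[
    [[0.01, 0.001, 0], 0, -1],
    [[0, 0, 0], 0, -1],
    [[0, 0, 0], 0, -1],
  ],
)

```text
t: 13.72
eef_pos: [589.6, 49.2, 223.4]
tcp_rot: [-3.139, -0.0, 1.669]
ft_force: [-7.6, -1.1, 3.2]
opening: 0.18
grip_force: 30.0
```

Call:
move_arm(
  commands=[
    [[0.02, 0.002, 0], 0, -1],
    [[0, 0, 0], 0, -1],
    [[0, 0, 0], 0, -1],
  ],
)

```text
t: 13.97
eef_pos: [589.9, 49.2, 223.3]
tcp_rot: [-3.138, -0.0, 1.669]
ft_force: [-10.0, -0.9, 4.0]
opening: 0.189
grip_force: 30.0
```

Call:
move_arm(
  commands=[
    [[0.015, 0.002, 0], 0, -1],
    [[0, 0, 0], 0, -1],
    [[0, 0, 0], 0, -1],
  ],
)

```text
t: 14.22
eef_pos: [590.1, 49.3, 223.3]
tcp_rot: [-3.137, -0.0, 1.669]
ft_force: [-12.4, -0.9, 6.2]
opening: 0.19
grip_force: 30.0
```

Call:
move_arm(
  commands=[
    [[-0.015, -0.002, 0], 0, -1],
    [[-0.015, -0.002, 0], 0, -1],
    [[0, 0, 0], 0, 0],
    [[0, 0, 0], 0, 0],
    [[0, 0, 0], 0, 0],
    [[0, 0, 0], 0, 0],
    [[0, 0, 0], 0, 0],
  ],
)

```text
t: 14.8
eef_pos: [590.7, 49.2, 223.7]
tcp_rot: [3.141, 0.0, 1.669]
ft_force: [-0.4, 0.4, -1.2]
opening: 0.471
grip_force: 0.0
```

Call:
move_arm(
  commands=[
    [[0, 0, 0.5], 0, 0],
    [[0, 0, 0.9], 0, 0.5],
    [[0, 0, 0.9], 0, 1],
    [[-0.22, -0.95, 0.5], 0, 1],
    [[-0.22, -0.95, 0.5], 0, 1],
    [[-0.22, -0.95, 0.5], 0, 1],
    [[-0.22, -0.95, 0], 0, 1],
    [[-0.22, -0.95, 0], 0, 1],
    [[-0.22, -0.95, 0], 0, 1],
    [[-0.22, -0.95, 0], 0, 1],
    [[-0.22, -0.95, 0], 0, 1],
    [[-0.22, -0.95, 0], 0, 1],
    [[-0.22, -0.95, 0], 0, 1],
    [[-0.22, -0.95, 0], 0, 1],
    [[-0.22, -0.95, 0], 0, 1],
    [[-0.22, -0.95, 0], 0, 1],
    [[-0.22, -0.95, 0], 0, 1],
    [[0, 0, 0], 0, 1],
    [[0, 0, 0], 0, 1],
  ],
)

```text
t: 16.38
eef_pos: [497.5, -351.0, 337.3]
tcp_rot: [3.141, 0.0, 1.666]
ft_force: [0.7, 0.7, 0.7]
opening: 0.998
grip_force: 0.0
```

Run:
```python
from h import *
s=env.state(); print(s["eef_pos"],s["tcp_rot"],s["joints"].round(2) if hasattr(s["joints"],"round") else s["joints"])
c=read_camera("wrist"); save("w6.png",c["image"])
for d in cut_out("wedge",c)[:2]:
    p,i=fit(c,d["region"],WG(),(497,-283,.08)); print(d["confidence"],d["at"],d["region"].sum(),p,i, "grip",p[0]+np.cos(p[2])*-5+np.sin(p[2])*26,p[1]-np.sin(p[2])*5-np.cos(p[2])*26)
    p,i=fit(c,d["region"],[WG()[0]],(497,-283,.08)); print("nogrip",p,i)
t=read_camera("top")
for n in("straightedge",):
    for d in cut_out(n,t)[:3]: print(n,d["confidence"],d["at"],ray(t,d["at"],28), fit(t,d["region"],SE(12),(589,49,.098)))
```

```text
[ 497.52218582 -350.976102    337.34665129] [3.14140055e+00 3.58194525e-05 1.66638909e+00] [-0.72  0.54  1.67  0.    0.93 -0.82]
0.77 [210.5, 98.3] 2407 [ 4.97e+02 -2.83e+02  8.00e-02] 0.0 grip 494.0937735116854 -309.31641783371396
nogrip [ 4.97e+02 -2.83e+02  8.00e-02] 0.0
0.69 [315.2, 127.0] 4522 [ 4.96840190e+02 -2.77453839e+02  1.41740026e-01] 0.963851558951615 grip 495.56324553090786 -303.8994329032404
nogrip [ 4.96840190e+02 -2.77453839e+02  1.41740026e-01] 0.963851558951615
straightedge 0.73 [306.2, 196.6] [597.85386535  45.9345959   28.        ] (array([5.90345377e+02, 5.11779094e+01, 1.08951643e-01]), np.float64(0.8962779156327544))
straightedge 0.16 [303.4, 177.3] [656.9222957   54.24737143  28.        ] (array([5.89e+02, 4.90e+01, 9.80e-02]), np.float64(0.0))
```

View pics/w6.png

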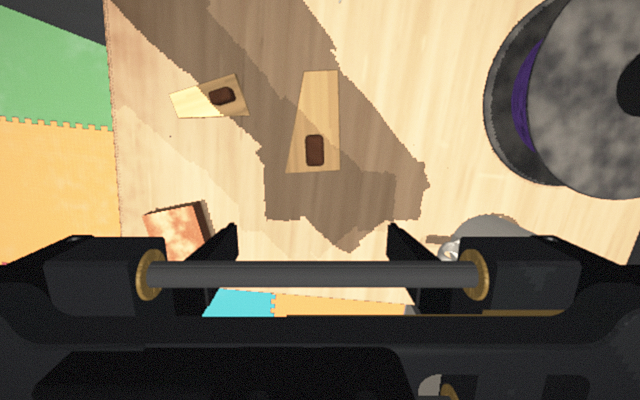

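The large wedge is at (315,127) with its grip at (315,150); the fit overlap is 0.96. The decoy is at (210,98). I'll grasp the large one.

Call:
move_arm(
  commands=[
    [[-0.06, 0.8, -0.3], 0.6, 1],
    [[0, 0.77, -0.8], 0, 1],
    [[0, 0, -0.9], 0, 1],
    [[0, 0, -0.9], 0, 0.4],
    [[0, 0, -0.8], 0, 0.2],
    [[0, 0, -0.4], 0, 0],
    [[0, 0, -0.15], 0, -0.2],
    [[0, 0, 0], 0, -1],
    [[0, 0, 0], 0, -1],
    [[0, 0, 0], 0, -1],
    [[0, 0, 0], 0, -1],
    [[0, 0, 0], 0, -1],
    [[0, 0, 0], 0, -1],
    [[0, 0, 0], 0, -1],
    [[0, 0, 0], 0, -1],
    [[0, 0, 0], 0, -1],
  ],
)

```text
t: 17.92
eef_pos: [496.2, -302.8, 210.2]
tcp_rot: [3.141, 0.0, 1.717]
ft_force: [-1.1, -0.0, 2.1]
opening: 0.187
grip_force: 30.0
```

Call:
move_arm(
  commands=[
    [[0, 0, 0.5], 0, -1],
    [[0, 0, 0.9], 0, -1],
    [[0.19, 0.95, 0.6], -0.06, -1],
    [[0.19, 0.95, 0], -0.06, -1],
    [[0.19, 0.95, 0], -0.06, -1],
    [[0.19, 0.95, 0], -0.06, -1],
    [[0.19, 0.95, 0], -0.06, -1],
    [[0.19, 0.95, 0], -0.06, -1],
    [[0.19, 0.95, 0], -0.06, -1],
    [[0.19, 0.95, 0], -0.06, -1],
    [[0.19, 0.95, 0], -0.06, -1],
    [[0.19, 0.93, 0], -0.06, -1],
    [[0, 0, 0], 0, -1],
    [[0, 0, 0], 0, -1],
  ],
)

```text
t: 19.08
eef_pos: [553.3, -17.1, 270.0]
tcp_rot: [-3.141, 0.0, 1.671]
ft_force: [-0.6, -1.0, -0.5]
opening: 0.189
grip_force: 30.0
```

Run:
```python
from h import *
s=env.state(); e=s["eef_pos"]; print(e,s["tcp_rot"],s["ft_force"],s["opening"])
c=read_camera("wrist"); p=[595.2,46.1,.098]
im=c["image"].copy()
def W(a,b,z): return [p[0]+np.cos(p[2])*a-np.sin(p[2])*b,p[1]+np.sin(p[2])*a+np.cos(p[2])*b,z]
X,Y=-43,-35
for poly,col in ([W(X+22,Y-20,12),W(X+22,Y+50,12),W(X-12.5,Y+50,12),W(X-30,Y-20,12)],(255,0,0)),([W(-58.5,30,28),W(-84.75,-75,28)],(0,255,255)),([W(-15.4,-66,28),W(-15.4,73,28)],(0,0,255)),([W(-15.4,-66,12),W(-15.4,73,12)],(0,255,0)),([W(5,78,26),W(-10,78,26)],(0,255,0)):
    cv2.polylines(im,[proj(c,poly).round().astype(int)],False,col,1)
save("w7.png",cv2.resize(im[0:270,150:550],None,fx=2,fy=2))
```

```text
[553.27663765 -17.07403244 269.95996993] [-3.14147415e+00  8.22597104e-06  1.67137745e+00] [-0.56782022 -1.01798204 -0.51737372] 0.18944461803551782
```

View pics/w7.png

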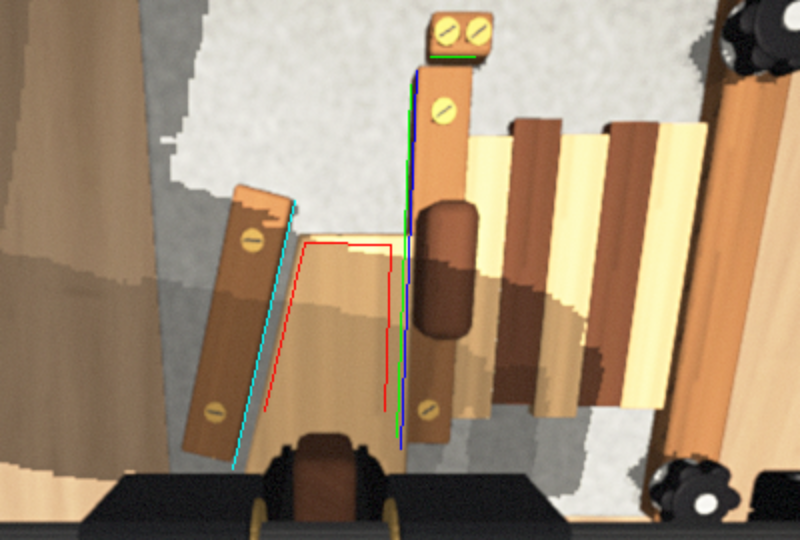

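The wedge's predicted landing outline (red) fits between the stop (cyan) and the straightedge (blue). The row is tight at the fence, and the cleat gap is a few mm. I'll lower the wedge.

Call:
move_arm(
  commands=[
    [[0, 0, -0.4], 0, -1],
    [[0, 0, -0.5], 0, -1],
    [[0, 0, -0.4], 0, -1],
    [[0, 0, -0.15], 0, -1],
    [[0, 0, -0.08], 0, -1],
    [[0, 0, 0], 0, -1],
    [[0, 0, 0], 0, -1],
    [[0, 0, 0], 0, -1],
  ],
)

```text
t: 19.8
eef_pos: [553.3, -18.6, 224.8]
tcp_rot: [3.141, 0.0, 1.669]
ft_force: [-0.4, -0.6, -0.9]
opening: 0.186
grip_force: 30.0
```

Call:
move_arm(
  commands=[
    [[0, 0, -0.065], 0, -1],
    [[0, 0, 0], 0, -1],
    [[0, 0.13, 0], 0, -1],
    [[0, 0.13, 0], 0, -1],
    [[0, 0.13, 0], 0, -1],
    [[0, 0.13, 0], 0, -1],
    [[0, 0.13, 0], 0, -1],
    [[0, 0.13, 0], 0, -1],
    [[0, 0.13, 0], 0, -1],
    [[0, 0, 0], 0, -1],
    [[0, 0, 0], 0, -1],
  ],
)

```text
t: 20.72
eef_pos: [553.2, 9.2, 222.2]
tcp_rot: [3.142, 0.0, 1.669]
ft_force: [-0.6, -0.1, -1.5]
opening: 0.186
grip_force: 30.0
```

Call:
move_arm(
  commands=[
    [[0, 0.07, 0], 0, -1],
    [[0, 0.07, 0], 0, -1],
    [[0, 0.06, 0], 0, -1],
    [[0, 0, 0], 0, -1],
  ],
)

```text
t: 21.05
eef_pos: [553.2, 15.2, 222.2]
tcp_rot: [3.142, -0.0, 1.669]
ft_force: [0.2, 0.1, -0.9]
opening: 0.19
grip_force: 30.0
```

Call:
move_arm(
  commands=[
    [[0.01, 0.05, 0], 0, -1],
    [[0.01, 0.05, 0], 0, -1],
    [[0, 0, 0], 0, -1],
  ],
)

```text
t: 21.3
eef_pos: [553.9, 18.2, 222.2]
tcp_rot: [3.142, -0.0, 1.669]
ft_force: [-0.2, -0.4, -0.7]
opening: 0.185
grip_force: 30.0
```

Run:
```python
from h import *
s=env.state(); print(s["eef_pos"],s["ft_force"])
c=read_camera("wrist"); save("w8.png",cv2.resize(c["image"][0:270,150:550],None,fx=2,fy=2))
```

```text
[553.86060683  18.17496756 222.21234111] [-0.23812777 -0.42326406 -0.71838369]
```

View pics/w8.png

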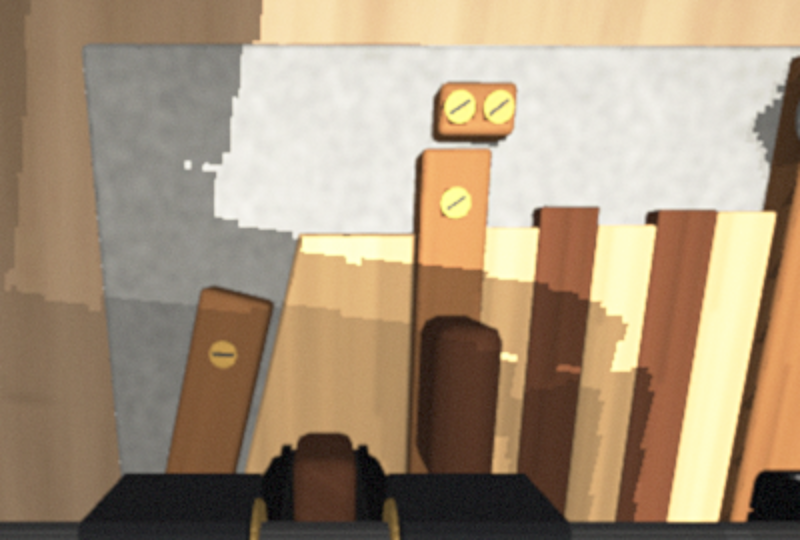

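The wedge sits between the two faces, with about 2–3 mm left at the stop and under 1.5 mm at the straightedge. I'll continue along board y in small steps, watching the force.

Call:
move_arm(
  commands=[
    [[-0.005, 0.05, 0], 0, -1],
    [[-0.005, 0.05, 0], 0, -1],
    [[0, 0, 0], 0, -1],
  ],
)

```text
t: 21.6
eef_pos: [553.5, 21.2, 222.2]
tcp_rot: [-3.142, -0.0, 1.669]
ft_force: [-0.6, -0.3, 0.2]
opening: 0.185
grip_force: 30.0
```

Call:
move_arm(
  commands=[
    [[-0.005, 0.05, 0], 0, -1],
    [[-0.004, 0.03, 0], 0, -1],
    [[0, 0, 0], 0, -1],
  ],
)

```text
t: 21.85
eef_pos: [553.2, 23.6, 222.2]
tcp_rot: [3.142, -0.0, 1.669]
ft_force: [-0.1, 0.0, -1.3]
opening: 0.19
grip_force: 30.0
```

Call:
move_arm(
  commands=[
    [[-0.003, 0.03, 0], 0, -1],
    [[-0.003, 0.03, 0], 0, -1],
    [[0, 0, 0], 0, -1],
  ],
)

```text
t: 22.1
eef_pos: [553.0, 25.3, 222.2]
tcp_rot: [3.142, -0.0, 1.669]
ft_force: [-0.5, -0.5, -1.7]
opening: 0.185
grip_force: 30.0
```

Call:
move_arm(
  commands=[
    [[-0.003, 0.03, 0], 0, -1],
    [[-0.003, 0.02, 0], 0, -1],
    [[0, 0, 0], 0, -1],
  ],
)

```text
t: 22.35
eef_pos: [552.8, 26.8, 222.2]
tcp_rot: [3.142, -0.0, 1.669]
ft_force: [0.2, 0.1, -0.5]
opening: 0.187
grip_force: 30.0
```

Call:
move_arm(
  commands=[
    [[-0.003, 0.03, 0], 0, -1],
    [[0, 0, 0], 0, -1],
  ],
)

```text
t: 22.52
eef_pos: [552.8, 27.7, 222.2]
tcp_rot: [3.142, -0.0, 1.669]
ft_force: [-0.4, -0.6, -0.9]
opening: 0.191
grip_force: 30.0
```

Call:
move_arm(
  commands=[
    [[-0.003, 0.03, 0], 0, -1],
    [[0, 0, 0], 0, -1],
  ],
)

```text
t: 22.68
eef_pos: [552.7, 28.6, 222.2]
tcp_rot: [3.142, -0.0, 1.669]
ft_force: [0.2, 0.2, -0.6]
opening: 0.188
grip_force: 30.0
```

Call:
move_arm(
  commands=[
    [[0, 0, 0], 0, -0.5],
    [[0, 0, 0], 0, -0.5],
    [[0, 0, 0], 0, -0.5],
    [[0, 0, 0], 0, -0.5],
    [[0, 0, 0.2], 0, -0.5],
    [[0, 0, 0.6], 0, -0.5],
    [[0, 0, 0.7], 0, -0.5],
    [[0.065, -0.7, 0], 0, -1],
    [[0.065, -0.7, 0], 0, -1],
    [[0, 0, 0], 0, -1],
    [[0, 0, -0.6], 0, -1],
    [[0, 0, -0.7], 0, -1],
    [[0, 0, -0.4], 0, -1],
    [[0, 0, -0.2], 0, -1],
    [[0, 0, -0.07], 0, -1],
    [[0, 0, 0], 0, -1],
    [[0, 0, 0], 0, -1],
  ],
)

```text
t: 24.1
eef_pos: [556.8, -13.4, 208.8]
tcp_rot: [3.141, 0.0, 1.669]
ft_force: [0.2, 0.7, 0.0]
opening: 0.006
grip_force: 0.0
```

Call:
move_arm(
  commands=[
    [[-0.01, 0.1, 0], 0, -1],
    [[-0.006, 0.06, 0], 0, -1],
    [[0, 0, 0], 0, -1],
  ],
)

```text
t: 24.35
eef_pos: [556.1, -8.3, 208.6]
tcp_rot: [3.141, 0.0, 1.669]
ft_force: [0.5, 0.3, 0.0]
opening: 0.008
grip_force: 0.0
```

Call:
move_arm(
  commands=[
    [[-0.003, 0.04, 0], 0, -1],
    [[0, 0, 0], 0, -1],
  ],
)

```text
t: 24.52
eef_pos: [556.0, -7.3, 208.3]
tcp_rot: [3.141, 0.0, 1.669]
ft_force: [0.9, 0.8, -0.8]
opening: 0.003
grip_force: 0.0
```

Call:
move_arm(
  commands=[
    [[-0.003, 0.04, 0], 0, -1],
    [[0, 0, 0], 0, -1],
  ],
)

```text
t: 24.68
eef_pos: [556.0, -6.2, 208.2]
tcp_rot: [3.141, 0.0, 1.669]
ft_force: [-0.6, -0.1, 0.2]
opening: 0.002
grip_force: 0.0
```

Call:
move_arm(
  commands=[
    [[-0.003, 0.04, 0], 0, -1],
    [[0, 0, 0], 0, -1],
  ],
)

```text
t: 24.85
eef_pos: [555.9, -5.0, 208.1]
tcp_rot: [3.141, 0.0, 1.669]
ft_force: [0.6, -0.1, -0.1]
opening: 0.005
grip_force: 0.1
```

Call:
move_arm(
  commands=[
    [[-0.003, 0.04, 0], 0, -1],
    [[0, 0, 0], 0, -1],
  ],
)

```text
t: 25.02
eef_pos: [555.8, -3.8, 208.1]
tcp_rot: [3.141, -0.0, 1.669]
ft_force: [-0.5, 0.1, 0.6]
opening: 0.001
grip_force: 0.2
```

Call:
move_arm(
  commands=[
    [[-0.003, 0.04, 0], 0, -1],
    [[0, 0, 0], 0, -1],
  ],
)

```text
t: 25.18
eef_pos: [555.8, -2.6, 208.1]
tcp_rot: [3.141, 0.0, 1.669]
ft_force: [1.5, -0.8, -0.5]
opening: 0.004
grip_force: 0.3
```

Call:
move_arm(
  commands=[
    [[-0.002, 0.03, 0], 0, -1],
    [[0, 0, 0], 0, -1],
  ],
)

```text
t: 25.35
eef_pos: [555.7, -1.7, 208.1]
tcp_rot: [3.141, 0.0, 1.669]
ft_force: [0.5, -1.0, -0.8]
opening: 0.003
grip_force: 0.5
```

Call:
move_arm(
  commands=[
    [[-0.002, 0.03, 0], 0, -1],
    [[0, 0, 0], 0, -1],
  ],
)

```text
t: 25.52
eef_pos: [555.6, -0.9, 208.1]
tcp_rot: [3.141, 0.0, 1.669]
ft_force: [1.6, -0.9, 0.8]
opening: 0.006
grip_force: 0.7
```

Call:
move_arm(
  commands=[
    [[-0.002, 0.02, 0], 0, -1],
    [[0, 0, 0], 0, -1],
  ],
)

```text
t: 25.68
eef_pos: [555.6, -0.3, 208.1]
tcp_rot: [3.141, 0.0, 1.669]
ft_force: [2.1, -1.5, -0.0]
opening: 0.002
grip_force: 1.1
```

Call:
move_arm(
  commands=[
    [[-0.002, 0.02, 0], 0, -1],
    [[0, 0, 0], 0, -1],
  ],
)

```text
t: 25.85
eef_pos: [555.6, 0.2, 208.2]
tcp_rot: [3.141, 0.0, 1.669]
ft_force: [2.5, -3.3, -0.6]
opening: 0.005
grip_force: 1.9
```

Call:
move_arm(
  commands=[
    [[-0.002, 0.02, 0], 0, -1],
    [[0, 0, 0], 0, -1],
  ],
)

```text
t: 26.02
eef_pos: [555.6, 0.6, 208.2]
tcp_rot: [3.141, 0.001, 1.669]
ft_force: [2.4, -6.3, 0.2]
opening: 0.004
grip_force: 3.5
```

Call:
move_arm(
  commands=[
    [[-0.002, 0.02, 0], 0, -1],
    [[0, 0, 0], 0, -1],
  ],
)

```text
t: 26.18
eef_pos: [555.6, 0.8, 208.2]
tcp_rot: [3.141, 0.001, 1.669]
ft_force: [2.5, -10.6, 0.8]
opening: 0.004
grip_force: 5.1
```

Call:
move_arm(
  commands=[
    [[-0.001, 0.015, 0], 0, -1],
    [[0, 0, 0], 0, -1],
  ],
)

```text
t: 26.35
eef_pos: [555.6, 1.1, 208.2]
tcp_rot: [3.141, 0.001, 1.669]
ft_force: [2.8, -12.4, -0.2]
opening: 0.006
grip_force: 6.3
```

Call:
move_arm(
  commands=[
    [[0, 0, 0], 0, -1],
    [[0, 0, 0], 0, -1],
  ],
)

```text
t: 26.52
eef_pos: [555.6, 1.0, 208.2]
tcp_rot: [3.141, 0.001, 1.669]
ft_force: [2.0, -12.0, -0.4]
opening: 0.005
grip_force: 6.1
```

Call:
move_arm(
  commands=[
    [[-0.001, 0.012, 0], 0, -1],
    [[0, 0, 0], 0, -1],
    [[0, 0, 0], 0, -1],
  ],
)

```text
t: 26.77
eef_pos: [555.5, 1.2, 208.2]
tcp_rot: [3.141, 0.001, 1.669]
ft_force: [2.2, -14.9, -0.2]
opening: 0.006
grip_force: 7.1
```

Call:
move_arm(
  commands=[
    [[0.002, -0.02, 0], 0, -1],
    [[0.005, -0.05, 0], 0, -1],
    [[0.02, -0.2, 0], 0, -1],
    [[0.03, -0.3, 0.2], 0, -1],
    [[0, 0, 0.8], 0, -1],
    [[0, 0, 0.9], 0, -1],
    [[0, -0.3, 0.9], 0, -1],
    [[0, -0.3, 0.9], 0, -1],
    [[0, 0, 0], 0, -1],
    [[0, 0, 0], 0, -1],
  ],
)

```text
t: 27.6
eef_pos: [556.8, -33.5, 320.6]
tcp_rot: [3.139, 0.001, 1.668]
ft_force: [-0.3, 0.1, -0.1]
opening: 0.005
grip_force: 0.0
```

Run:
```python
from h import *
s=env.state(); print(s["t"],s["eef_pos"],s["ft_force"])
c=read_camera("wrist"); save("w9.png",cv2.resize(c["image"][0:270,150:550],None,fx=2,fy=2))
for n,M,p0 in(("wedge",WG(12),(556,58,.098)),("straightedge",SE(12),(589,49,.098))):
    for d in cut_out(n,c)[:2]:
        p,i=fit(c,d["region"],M,p0); a=p[:2]-[595.2,46.1]; print(n,d["confidence"],d["at"],p,i,"board",a[0]*.9952+a[1]*.0978,-a[0]*.0978+a[1]*.9952)
```

```text
27.6 [556.7663987  -33.47499879 320.59336245] [-0.2737395  0.0522339 -0.0651457]
wedge 0.75 [366.9, 56.3] [5.04536041e+02 8.50222777e+01 3.04998198e-01] 0.17992458282365953 board -86.42217306585746 47.602385914761
wedge 0.68 [320.7, 101.6] [5.55946693e+02 6.13324061e+01 9.31569359e-02] 0.9737780380793851 board -37.575162278569806 18.99826403772163
straightedge 0.94 [355.2, 106.7] [5.89365550e+02 5.02675058e+01 8.80154151e-02] 0.9204994114930198 board -5.398862341354507 4.718110929675332
```

View pics/w9.png

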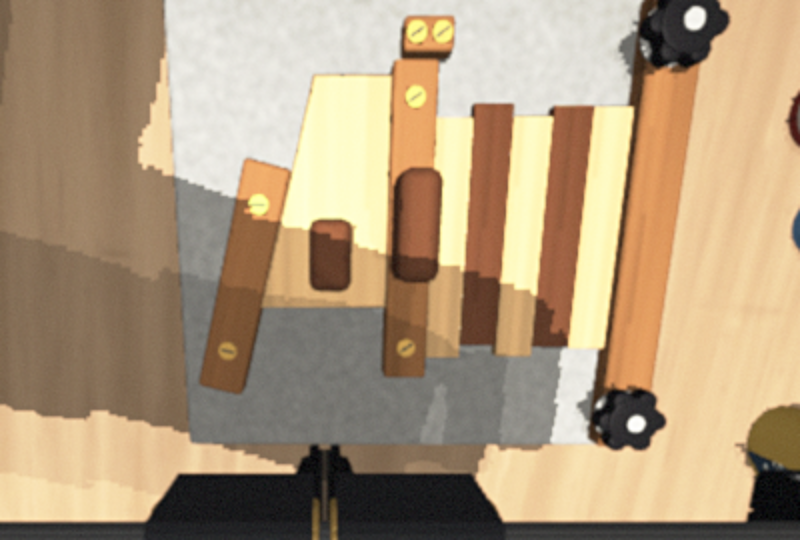

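The wedge sits flush against the stop and straightedge, at (330,190). The row is tight up to the fence with nothing left over, and the hand is clear. I'll hand it in.

```bash
python3 -c "
from h import *
print(env.job_done())"
```

```text
the job is handed in; nothing more can be done
None
```

The job is handed in: the five strips are clamped tight against the far fence, with the wedge jammed by a 15 N push and the hand clear, at 27.6 s of robot time. I pushed the row with 12.4 N at the hand, which I estimate put about 8–9 N on the strips because the straightedge was rubbing; no verdict came back.

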